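# Put the probe-station accessories back in their nests

## Task

Put away the four loose accessories on the bench: set each of the two microscope objectives and the two metal microwave components into the black nest whose recess has its shape and size, standing upright and flat on the recess floor, and let go. Lower them in gently, never dropping them, and do not shift the wafer carrier or the amber jar standing among them.

Things in the scene. Friction and masses are not known exactly. Their poses are not given: they have to be found in the camera images.
- large_lens: The larger of two microscope objectives, bare metal with one black band, standing upright on its wide flat end: a cylinder 40 mm in diameter up to 34 mm, then a cone narrowing to a 22 mm nose, 54 mm tall in all. About 160 g. Origin: centre of its underside, z up.
- small_lens: The smaller of two microscope objectives, same metal and black band, standing upright on its wide flat end: a cylinder 24 mm in diameter up to 30 mm, then a cone narrowing to a 12 mm nose, 43 mm tall in all. About 60 g. Origin: centre of its underside, z up.
- long_box: Long metal microwave component: a box 48 mm long (its x) by 24 mm wide (its y) by 28 mm tall, with a brass connector 8 mm in diameter and 8 mm long on the middle of each end (64 mm over all along x). About 90 g. Origin: centre of its underside, z up.
- square_box: Square metal microwave component: a box 38 mm by 38 mm (its x and y) by 30 mm tall, with one brass connector 10 mm in diameter standing 8 mm up from the middle of its top. About 120 g. Origin: centre of its underside, z up.
- large_round_nest: Black block fixed to the table, 12 mm tall, outside 70 x 70 mm, with a round recess 56 mm in diameter in its top, 8 mm deep, lined in pale grey: the recess floor is 4 mm above the table. It fits the larger objective with 8 mm to spare all round. Origin: centre of the block's underside, z up. May stand at any yaw.
- small_round_nest: Black block fixed to the table, 12 mm tall, outside 54 x 54 mm, with a round recess 40 mm in diameter in its top, 8 mm deep, lined in pale grey: the recess floor is 4 mm above the table. It fits the smaller objective with 8 mm to spare all round. Origin: centre of the block's underside, z up. May stand at any yaw.
- long_nest: Black block fixed to the table, 12 mm tall, outside 94 x 54 mm, with an oblong recess 80 mm (along its x) by 40 mm (along its y) in its top, 8 mm deep, lined in pale grey: the recess floor is 4 mm above the table. It fits the long component with 8 mm to spare all round. Origin: centre of the block's underside, z up, x along the recess. May stand at any yaw.
- square_nest: Black block fixed to the table, 12 mm tall, outside 68 x 68 mm, with a square recess 54 mm by 54 mm in its top, 8 mm deep, lined in pale grey: the recess floor is 4 mm above the table. It fits the square component with 8 mm to spare all round. Origin: centre of the block's underside, z up, x and y along the recess's sides. May stand at any yaw.
- wafer_carrier: Bystander: a flat round white carrier, 84 mm in diameter and 6 mm tall, with a dark wafer on it; loose. Origin: centre of its underside. To be left where it is.
- amber_jar: Bystander: a closed amber glass jar with black cap, 46 mm in diameter and 62 mm tall, standing loose. Origin: centre of its underside. To be left where it is.
Not all that is in view belongs to the job. Leave any blue look-alike of the large_lens alone. Leave any blue look-alike of the square_box alone.

How it is judged:
At the end, for the whole second after the job is handed in: Each accessory lies inside the recess of its own nest (centre within 13 mm of the nest's centre, underside less than 7 mm above the nest's underside, so on the recess floor), upright within 0.1 rad, released by the fingers and at rest (horizontal distance between large_lens and large_round_nest below 0.013 m and z of large_lens in the frame of large_round_nest below 0.007 m and angle between each of large_lens, small_lens, long_box, square_box's own z axis and vertical below 0.1 rad and linear speed of each of large_lens, small_lens, long_box, square_box below 0.02 m/s and angular speed of each of large_lens, small_lens, long_box, square_box below 0.2 rad/s and contact force between the fingers and large_lens below 0.05 N and horizontal distance between small_lens and small_round_nest below 0.013 m and z of small_lens in the frame of small_round_nest below 0.007 m and contact force between the fingers and small_lens below 0.05 N and horizontal distance between long_box and long_nest below 0.013 m and z of long_box in the frame of long_nest below 0.007 m and contact force between the fingers and long_box below 0.05 N and horizontal distance between square_box and square_nest below 0.013 m and z of square_box in the frame of square_nest below 0.007 m and contact force between the fingers and square_box below 0.05 N); the robot touches nothing.
It fails at once if the wafer carrier is moved by more than 20 mm or tipped (distance of wafer_carrier from where it was at the start of the episode above 0.02 m or angle between wafer_carrier's own z axis and vertical above 0.4 rad).
It fails at once if the amber jar is moved by more than 20 mm or tipped (distance of amber_jar from where it was at the start of the episode above 0.02 m or angle between amber_jar's own z axis and vertical above 0.4 rad).
It fails at once if an accessory is in the air with nothing holding it, its underside more than 30 mm above the table (dropped or thrown) ((height (world z) of large_lens above 0.03 m and contact force between the fingers and large_lens below 0.01 N) or (height (world z) of small_lens above 0.03 m and contact force between the fingers and small_lens below 0.01 N) or (height (world z) of long_box above 0.03 m and contact force between the fingers and long_box below 0.01 N) or (height (world z) of square_box above 0.03 m and contact force between the fingers and square_box below 0.01 N)).
It also fails if it takes over 99 s, if anything falls off the work surface, if the arm or the gripper's body presses on something with over 40 N, if the wrist force passes 120 N, or if a joint passes its speed limit or range.

## Robot

A 7-joint arm with a two-finger parallel gripper is mounted at the origin on the work surface. World frame = base frame: x ahead of the robot, y to its left, z up, the work surface at z = 0. Lengths are in m, angles in rad, forces in N, time in s.
With the tool pointing down it reaches from about 0.425 to 0.875 m from the base axis. Payload 4.7 kg.
Tool frame: the origin (TCP) lies at the very end of the fingers, on their centre line; the grasp point (between the pads) lies 19 mm behind it; z points along the fingers, y is the line along which they close (so a half turn about z gives the same grasp; the last joint's range is limited). The gripper opens to 87 mm and grips with 3 to 60 N. Pads are 19 mm wide; open, the fingers measure 117 mm over their backs; the gripper's body (75 mm by 190 mm) begins 51 mm behind the grasp point.
Start: joints at [-1.31, 0.321, -0.07, 1.45, 0.023, 1.371, -0.057], TCP at [0.159, 0.63, 0.223] pointing down, gripper open.
Joint ranges: [-2.86, 2.86], [-0.3, 2.09], [-1.38, 1.24], [0.06, 2.45], [-1.56, 4.7], [0.09, 2.05], [-2.69, 2.69]. Speed limits (rad/s): [2.57, 2.57, 3.14, 3.14, 3.14, 3.14, 3.14].

## Interface

Orientations are given as a rotation vector (axis times angle).
In Python, from bench import ctrl, get_image, job gives the robot as it stands.
- The arm moves only by the shell command python3 -m crank 'ROWS' [FORCE]. ROWS is JSON, a list that holds one entry, the list of rows, each a list of 5 numbers: the shift along the tool's x, y, z in mm, then the turn about the tool's z in rad, then the closure, from -1 (fully open) to 1 (shut), so that 0 is half open. A call has 1 to 10 rows; each row shifts and turns the commanded pose from where the row before left it, along the tool's axes as they then stand; what a row does not reach is not made up. A row lasts 1/12 s, in which the tool goes at most 41.7 mm and 7.16 degrees, less where a joint would pass 70% of its speed; a pose out of reach is approached as far as the arm can. A call with a gripper value outside its range is refused whole. The fingers move at their own pace and stop on an object; FORCE is the grip in N (left out, the last holds). Time passes only in rows, so rows that do not move let the fingers close. It gives the time, the measured TCP pose, the force, the opening and the grip force at its end, in the units of the state.
- ctrl.get_state(): the state, without advancing time (a new reading comes with each control period).
- get_image(name): name is "scene" or "top" or "wrist"; returns a dict with "pixels" (384x512x3 uint8, red, green, blue), "fx", "fy", "cx", "cy" (pixels), "T" (4x4, takes a point from camera to world coordinates); the wrist camera has in their place "T_tool_cam" (4x4, takes a point from camera to tool coordinates, whose origin is the TCP and whose axes are the flange's). Camera axes: x right, y down, z forward; pixel columns grow to the right and rows downward; lengths in m; the calibration is good to about 2 mm. The wrist camera is an equidistant fisheye: a pixel r from the principal point sees the ray r / f radians off the axis. A picture is of the moment at which its call begins: read the wrist's pose just before it. There is no depth.
- job.close_job(): hands the job in; it is judged then, once.
The state is a dict: "time": time; "joint_positions": joint angles; "qd": joint speeds; "joint_torque": joint torques, N m; "position": TCP position; "tool_rot": TCP orientation; "ft_force": force on the tool from outside, world axes, zero at the start; "torque": the same for the moment, N m; "grip_width": opening from 0.0 (shut) to 1.0 (fully open); "grip_force": force on a finger pad.
Only numpy, scipy, OpenCV 4.12 (cv2) and the standard library are available. Lean on these libraries where they do the work, as an engineer would, in place of code of your own. Each camera call takes 0.05 s, during which the arm holds its last target. There are 200 camera calls.

## Working session

There is one attempt and no reset: what is moved stays moved. The work goes in short steps, Python scripts to look and compute and a shell command to move; the robot and the scene stay as the last step left them, time stands still between calls to the robot, and variables do not carry over. Pictures are saved under pics/ and viewed, at most 14 in all, crops included, and the job is handed in when it is done.

```bash
ls; mkdir -p pics; python3 - <<'E'
from bench import ctrl,get_image
import cv2,numpy as np
s=ctrl.get_state(); print(s)
for n in("top","scene"):
    d=get_image(n); np.savez(f"pics/{n}0.npz",**d)
    cv2.imwrite(f"pics/{n}0.png",cv2.resize(d["pixels"][:,:,::-1],(768,576),interpolation=cv2.INTER_CUBIC))
    print(n,d["fx"],d["fy"],d["cx"],d["cy"],np.round(d["T"],3).tolist())
E
```

```text
pics
{'time': 0.0, 'joint_positions': array([-1.30992765,  0.32183699, -0.07005012,  1.45170912,  0.02261725,
        1.37076562, -0.05690435]), 'qd': array([ 8.25841274e-04, -1.11817150e-03, -1.85933160e-03,  4.18343812e-05,
       -5.03057217e-05, -9.55473307e-05,  1.11245224e-03]), 'joint_torque': array([ 1.93524215e-04, -4.91285598e+01, -4.04053247e-01, -3.12533891e+01,
       -6.40400453e-02,  4.38581093e-02,  1.70417215e-04]), 'position': array([0.1587156 , 0.62974842, 0.22143502]), 'tool_rot': array([-3.86630356e-01, -3.11759639e+00,  3.03086968e-03]), 'ft_force': array([-0.70908285,  0.5163967 ,  0.33700283]), 'torque': array([-0.03946714,  0.06672944,  0.02948813]), 'grip_force': 0.0, 'grip_width': 0.9992089722110634}
top 349.2035803019656 349.2035803019656 253.07857775291205 192.1512137025764 [[0.071, -0.977, 0.201, 0.376], [-0.997, -0.069, 0.015, -0.009], [-0.0, -0.202, -0.979, 0.846], [0.0, 0.0, 0.0, 1.0]]
scene 349.29286334503513 349.29286334503513 252.0205001392421 191.7913160575332 [[0.808, 0.424, -0.409, 0.908], [0.589, -0.596, 0.546, -0.534], [-0.012, -0.682, -0.731, 0.726], [0.0, 0.0, 0.0, 1.0]]
```

View pics/top0.png

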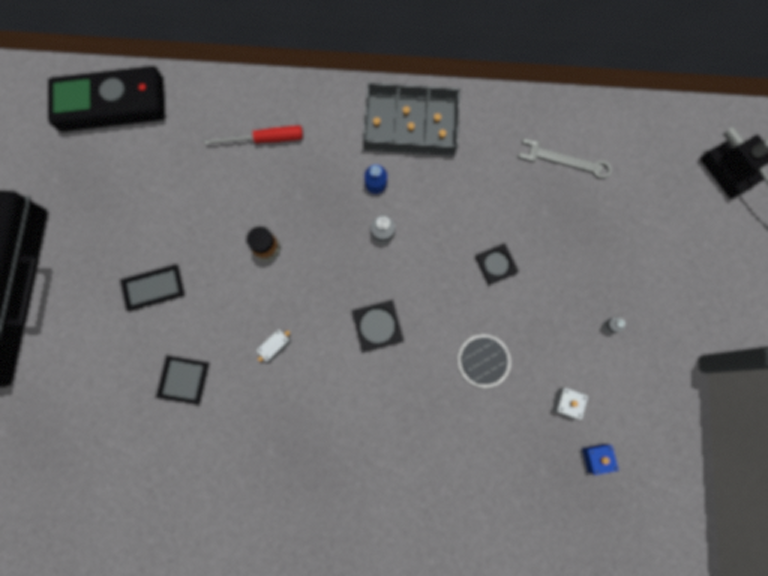

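View pics/scene0.png

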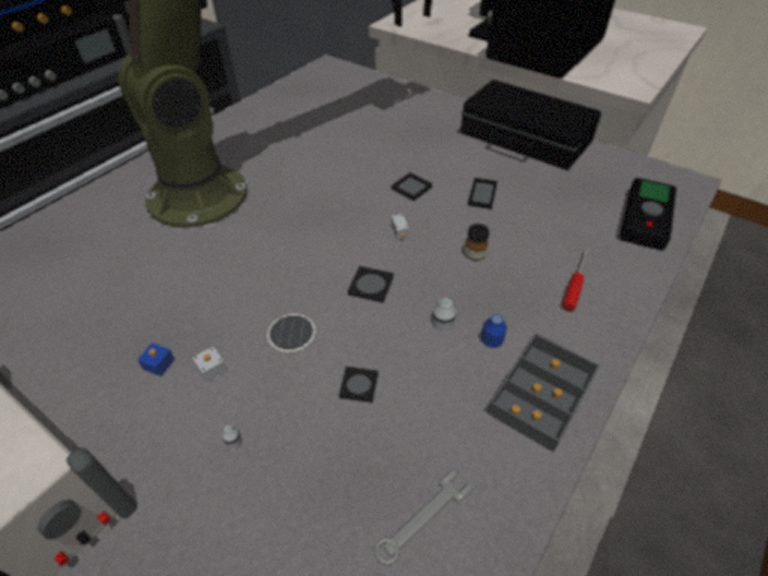

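The top view (768x576 scale) shows:
- Large lens: metal at (382,228), with a blue look-alike at (376,178).
- Small lens at (615,325).
- Square box: metal at (572,404), with a blue look-alike at (602,460).
- Long box at (273,346).
- Nests: small round (497,264), large round (378,326), long (152,287), square (183,380).
- Jar at (261,242), carrier at (485,360).

The bare-metal items are the targets because the description says to leave the blue ones alone. I'll confirm this in one crop and measure at the same time.

```bash
cat > h.py <<'E'
import numpy as np,cv2
def cast(d,uv,z):
    uv=np.atleast_2d(uv).astype(float); T=d["T"]
    r=np.c_[(uv[:,0]-d["cx"])/d["fx"],(uv[:,1]-d["cy"])/d["fy"],np.ones(len(uv))]@T[:3,:3].T
    return T[:3,3]+r*((z-T[2,3])/r[:,2])[:,None]
def blob(mask,seed,r=30):
    n,l,st,c=cv2.connectedComponentsWithStats(mask.astype(np.uint8))
    ok=[i for i in range(1,n) if st[i,4]>8 and np.hypot(*(c[i]-seed))<r]
    i=min(ok,key=lambda i:np.hypot(*(c[i]-seed))-0.05*st[i,4]); return c[i],(l==i),st[i]
def rect(m):
    cs=cv2.findContours(m.astype(np.uint8),cv2.RETR_EXTERNAL,cv2.CHAIN_APPROX_NONE)[0]
    return max(cs,key=len)[:,0,:]
E
python3 - <<'E'
import numpy as np,cv2
from h import *
d=dict(np.load("pics/top0.npz")); im=d["pixels"].astype(int); V=im.max(2)
print("table V",np.median(V), "sample",im[153,252:258].tolist(), im[230,182].tolist(), im[269,381].tolist())
for n,s in dict(sr=(331,176),lr=(252,217),ln=(101,191),sn=(122,253)).items():
    s=np.array(s); c,m,st=blob(V<45,s,12)
    k=rect(cv2.morphologyEx(m.astype(np.uint8),cv2.MORPH_CLOSE,np.ones((5,5))))
    P=cast(d,k,.006)[:,:2]
    (c2,sz,a)=cv2.minAreaRect((P*1000).astype(np.float32))
    print(n,st,np.round(c2,1),np.round(sz,1),round(a,1))
for n,s,z in [("LL",(254,152),.045),("SL",(410,216),.036),("SB",(381,269),.03),("LB",(182,230),.028)]:
    c,m,st=blob(V>135,np.array(s),12); k=rect(m); P=cast(d,k,z)[:,:2]
    (c2,sz,a)=cv2.minAreaRect((P*1000).astype(np.float32))
    print(n,st,np.round(cast(d,c,z)[0]*1000,1),np.round(c2,1),np.round(sz,1),round(a,1))
hsv=cv2.cvtColor(d["pixels"],cv2.COLOR_RGB2HSV)
br=(hsv[...,0]<25)&(hsv[...,1]>100)&(hsv[...,2]>90)
for s,z in [((382,269),.038),((176,239),.014),((191,222),.014)]:
    c,m,st=blob(br,np.array(s),8); print("brass",c,st[4],np.round(cast(d,c,z)[0]*1000,1))
print("jar",cast(d,(174,159),.062)*1000,"carrier",cast(d,(323,240),.006)*1000)
p=d["pixels"][:,:,::-1]
A=[cv2.resize(p[y-30:y+30,x-40:x+40],(400,300),interpolation=cv2.INTER_CUBIC) for x,y in[(252,135),(405,216),(391,288),(182,230)]]
cv2.imwrite("pics/crop.png",np.vstack([np.hstack(A[:2]),np.hstack(A[2:])]))
E
```

```text
table V 125.0 sample [[114, 119, 120], [115, 119, 121], [113, 118, 119], [114, 118, 120], [123, 127, 128], [130, 134, 135]] [202, 209, 212] [155, 128, 90]
sr [330 164  14  19  58] [ 611.2 -200.7] [48.1 14.9] 27.7Traceback (most recent call last):
  File "<stdin>", line 6, in <module>
  File "h.py", line 9, in blob
    i=min(ok,key=lambda i:np.hypot(*(c[i]-seed))-0.05*st[i,4]); return c[i],(l==i),st[i]
ValueError: min() iterable argument is empty
```

```bash
cat > m.py <<'E'
import numpy as np,cv2
from h import *
d=dict(np.load("pics/top0.npz")); im=d["pixels"].astype(int); V=im.max(2)
for n,s in dict(sr=(331,176),lr=(252,217),ln=(101,191),sn=(122,253)).items():
    w=np.zeros(V.shape,bool); w[s[1]-24:s[1]+24,s[0]-28:s[0]+28]=1
    k=np.argwhere(w&(V<72))[:,::-1]
    P=cast(d,k,.011)[:,:2]
    (c2,sz,a)=cv2.minAreaRect((P*1000).astype(np.float32))
    print(n,len(k),np.round(c2,1),np.round(sz,1),round(a,1))
for n,s,z in [("LL",(254,152),.045),("SL",(410,216),.036),("SB",(381,269),.03),("LB",(182,230),.028)]:
    try:
        c,m,st=blob(V>150,np.array(s),12); k=rect(m); P=cast(d,k,z)[:,:2]
        (c2,sz,a)=cv2.minAreaRect((P*1000).astype(np.float32))
        print(n,st,np.round(cast(d,c,z)[0]*1000,1),np.round(c2,1),np.round(sz,1),round(a,1))
    except Exception as e: print(n,e)
hsv=cv2.cvtColor(d["pixels"],cv2.COLOR_RGB2HSV)
br=(hsv[...,0]<25)&(hsv[...,1]>70)&(hsv[...,2]>70)
for s,z in [((382,269),.038),((176,239),.014),((191,222),.014)]:
    try: c,m,st=blob(br,np.array(s),8); print("brass",c,st[4],np.round(cast(d,c,z)[0]*1000,1))
    except Exception as e: print(e)
print("jar",cast(d,(174,159),.062)*1000,"carrier",cast(d,(323,240),.006)*1000)
p=d["pixels"][:,:,::-1]
A=[cv2.resize(p[y-30:y+30,x-40:x+40],(400,300),interpolation=cv2.INTER_CUBIC) for x,y in[(252,135),(405,216),(391,288),(182,230)]]
cv2.imwrite("pics/crop.png",np.vstack([np.hstack(A[:2]),np.hstack(A[2:])]))
E
python3 m.py
```

```text
sr 271 [ 602.4 -183.9] [52.8 55.9] 26.2
lr 372 [486.5   3.6] [69.1 67.4] 19.0
ln 405 [523.1 373.9] [56.7 95.3] 20.4
sn 353 [379.4 302.9] [69.5 66.9] 84.5
LL [250 144  11   9  72] [649.7   5.7  45. ] [650.2   5.8] [24.1 19.8] 82.2
SL [412 213   5   5  21] [ 514.7 -375.9   36. ] [ 514.8 -375.9] [9.3 9.9] 88.8
SB [373 259  19  21 290] [ 386.8 -302.8   30. ] [ 387.1 -302.5] [38.9 38.9] 73.6
LB [171 220  22  20 237] [443.2 165.2  28. ] [444.  164.8] [25.4 61.6] 50.1
brass [382.45454545 268.63636364] 11 [ 386.7 -301.1   38. ]
brass [173. 239.] 9 [420.7 184.7  14. ]
min() iterable argument is empty
jar [[603.13119223 192.95726713  62.        ]] carrier [[ 444.09621509 -171.24707768    6.        ]]
```

View pics/crop.png

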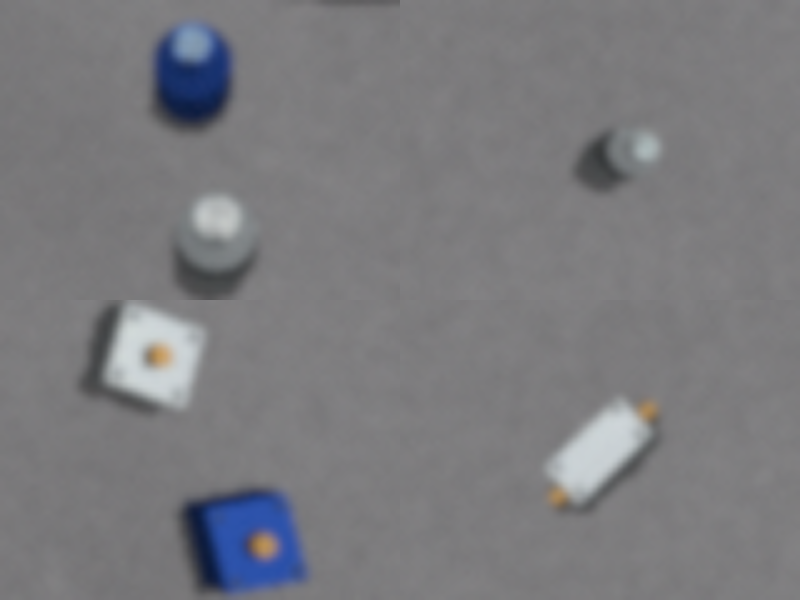

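The crop confirms it: metal lens at (215,235), small lens at (635,150), metal square box at (155,355) and long box at (605,455). The blue ones at (192,75) and (250,545) stay where they are. I'll start with the long box and write a calculator for the tool-axis shifts.

```bash
cat >> h.py <<'E'
from scipy.spatial.transform import Rotation as Ro
def go(x,y,z,yaw=None):
    "prints tool-axis shift (mm) and turn (rad) from measured pose; yaw = world angle (deg) of tool y"
    from bench import ctrl
    s=ctrl.get_state(); R=Ro.from_rotvec(s["tool_rot"]).as_matrix(); p=s["position"]*1000
    a=np.degrees(np.arctan2(R[1,1],R[0,1])); print("t",round(s["time"],2),"p",p.round(1),"tooly",round(a,1),"tilt",(R[:2,2]).round(3),"w",round(s["grip_width"]*87,1),"F",round(s["grip_force"],1))
    d=R.T@(np.array([x,y,z])-p); t=0 if yaw is None else -np.radians((yaw-a+90)%180-90)
    c,n=np.cos(t),np.sin(t)
    print("shift now",d.round(1),"turn",round(t,3),"| shift after turn",np.round([c*d[0]+n*d[1],-n*d[0]+c*d[1],d[2]],1))
def wrist(name=None,sc=1.5):
    from bench import ctrl,get_image
    s=ctrl.get_state(); d=get_image("wrist"); 
    T=np.eye(4); T[:3,:3]=Ro.from_rotvec(s["tool_rot"]).as_matrix(); T[:3,3]=s["position"]
    d["T"]=T@d["T_tool_cam"]
    if name: cv2.imwrite(f"pics/{name}.png",cv2.resize(d["pixels"][:,:,::-1],None,fx=sc,fy=sc,interpolation=cv2.INTER_CUBIC))
    return d
def wcast(d,uv,z):
    uv=np.atleast_2d(uv).astype(float); q=(uv-[d["cx"],d["cy"]])/d["fx"]; th=np.hypot(*q.T); k=np.sinc(th/np.pi)
    r=np.c_[q*k[:,None],np.cos(th)]@d["T"][:3,:3].T; o=d["T"][:3,3]
    return (o+r*((z-o[2])/r[:,2])[:,None])*1000
def wproj(d,P):
    P=np.atleast_2d(P)/1000; q=(P-d["T"][:3,3])@d["T"][:3,:3]; h=np.hypot(q[:,0],q[:,1]); th=np.arctan2(h,q[:,2])
    return q[:,:2]/np.maximum(h,1e-9)[:,None]*(th*d["fx"])[:,None]+[d["cx"],d["cy"]]
E
python3 -c "
from h import *
go(443.5,165,170,50.1)"
```

```text
t 0.1 p [158.7 629.8 221.6] tooly 75.9 tilt [-0.    -0.002] w 87.0 F 0.0
shift now [-389.7 -381.1   52.3] turn 0.45 | shift after turn [-516.6 -173.8   52.3]
```

```bash
python3 -m crank '[[[0,0,0,0.1125,-1],[0,0,0,0.1125,-1],[0,0,0,0.1125,-1],[0,0,0,0.1125,-1],[-33,-11,3,0,-1],[-33,-11,3,0,-1],[-33,-11,3,0,-1],[-33,-11,3,0,-1],[-33,-11,3,0,-1],[-33,-11,3,0,-1]]]' 20
python3 -m crank '[[[-32,-11,3,0,-1],[-32,-11,3,0,-1],[-32,-11,3,0,-1],[-32,-11,3,0,-1],[-32,-11,3,0,-1],[-32,-11,3,0,-1],[-32,-11,4,0,-1],[-32,-11,4,0,-1],[-32,-11,4,0,-1],[-32,-11,4,0,-1]]]'
python3 -c "
from h import *
go(443.5,165,170,50.1)
d=wrist('w1'); print({k:v for k,v in d.items() if k in('fx','cx','cy')}, d['T_tool_cam'].round(3).tolist(), wproj(d,[[443.5,165,28],[523,374,12],[486,4,12]]).round(0)*1.5)"
```

```text
time: 0.93
position: [0.2688, 0.4508, 0.204]
tool_rot: [-1.072, -2.953, 0.001]
ft_force: [0.3, -0.0, 0.2]
grip_width: 1.002
grip_force: 0.0
time: 1.77
position: [0.4435, 0.1613, 0.1703]
tool_rot: [-1.072, -2.953, -0.0]
ft_force: [1.0, 0.1, 0.3]
grip_width: 1.001
grip_force: 0.0
t 1.77 p [443.5 161.3 170.3] tooly 50.1 tilt [-0.  0.] w 87.1 F 0.0
shift now [2.4 2.9 0.3] turn -0.0 | shift after turn [2.4 2.9 0.3]
{'fx': 297.3186396354542, 'cx': 262.42902757296366, 'cy': 192.99994021750902} [[-0.0, -0.959, -0.285, 0.079], [1.0, 0.0, -0.001, 0.002], [0.001, -0.285, 0.959, -0.162], [0.0, 0.0, 0.0, 1.0]] [[396.  271.5]
 [658.5 180. ]
 [285.  420. ]]
```

View pics/w1.png

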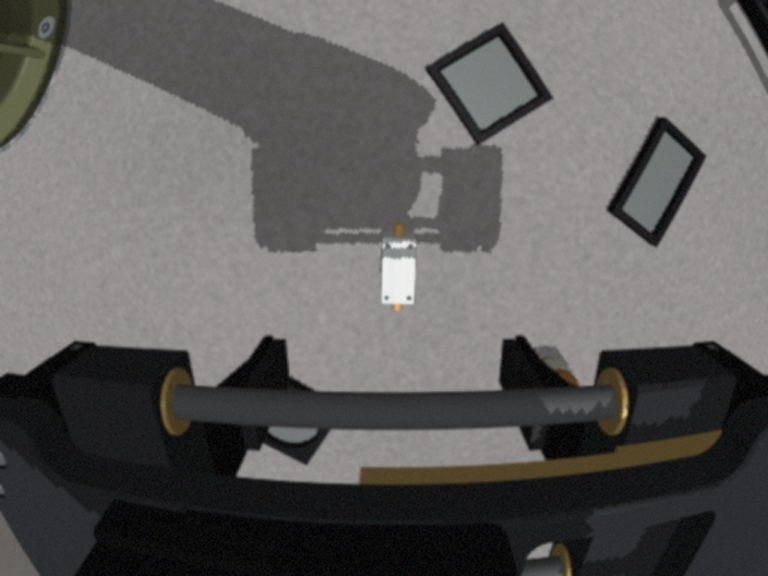

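The wrist view shows the long box top at (398,272), predicted (396,271). It is aligned with the fingers. The square nest is at (490,82) and the long nest at (657,182). I'll refine all three from this image.

```bash
cat >> h.py <<'E'
def wrect(d,mask,seed,z,r=15,hull=False):
    c,m,st=blob(mask,np.array(seed),r); P=wcast(d,rect(m),z)[:,:2]
    c2,sz,a=cv2.minAreaRect(P.astype(np.float32)); print(np.round(c2,1),np.round(sz,1),round(a,1),"area",st[4],"centroid",wcast(d,c,z)[0].round(1))
E
python3 - <<'E'
from h import *
d=wrist(); V=d["pixels"].max(2)
wrect(d,V>215,(265,181),.028)
wrect(d,V<60,(327,55),.010); wrect(d,V<60,(438,121),.010)
go(443.5,165,11,50.1)
E
```

```text
[454.2 158. ] [21.2 30.8] 49.4 area 464 centroid [452.1 159.6  28. ]
[381.5 305. ] [68.8 66.8] 84.6 area 1366 centroid [381.2 304.   10. ]
[524.  375.5] [58.8 94.6] 20.5 area 1379 centroid [522.2 373.   10. ]
t 1.87 p [445.2 156.8 169.9] tooly 49.5 tilt [ 0.    -0.002] w 87.3 F 0.0
shift now [  6.9   5.4 158.9] turn -0.01 | shift after turn [  6.8   5.5 158.9]
```

```bash
python3 -m crank '[[[3,2,20,0,-1],[3,2,20,0,-1],[0,0,20,0,-1],[0,0,20,0,-1],[0,0,20,0,-1],[0,0,0,0,-1],[0,0,0,0,-1]]]'
python3 - <<'E'
from h import *
d=wrist('w2'); V=d["pixels"].max(2); S=np.ptp(d["pixels"],2)
print(wproj(d,[[443.5,165,28]]).round(0))
wrect(d,(V>170),wproj(d,[443.5,165,28])[0],.028)
go(443.5,165,11,50.1)
E
```

```text
time: 2.45
position: [0.44, 0.1697, 0.0699]
tool_rot: [-1.071, -2.951, 0.003]
ft_force: [-0.2, -0.3, -0.1]
grip_width: 0.997
grip_force: 0.0
[[259. 225.]]
[438.7 171.7] [22.8  5.5] 50.2 area 180 centroid [439.3 171.9  28. ]
t 2.5 p [441.1 170.2  71. ] tooly 50.1 tilt [-0. -0.] w 86.7 F 0.0
shift now [-5.2 -2.4 60. ] turn -0.0 | shift after turn [-5.2 -2.4 60. ]
```

```bash
python3 -m crank '[[[-3,-1,15,0,-1],[-2,0,15,0,-1],[0,0,15,0,-1],[0,0,10,0,-1],[0,0,5,0,-1],[0,0,0,0,-1],[0,0,0,0,-1],[0,0,0,0,0.2],[0,0,0,0,0.3],[0,0,0,0,0.3]]]'
python3 -c "
from h import *
go(443.5,165,11,50.1)"
python3 -m crank '[[[0,0,0,0,0.4],[0,0,0,0,0.5],[0,0,0,0,0.6],[0,0,0,0,0.7],[0,0,0,0,0.8],[0,0,0,0,1],[0,0,0,0,1],[0,0,0,0,1],[0,0,0,0,1]]]' 20
python3 -c "
from h import *
go(524,375,90,20.4)"
```

```text
time: 3.33
position: [0.4448, 0.1662, 0.0112]
tool_rot: [1.072, 2.952, 0.002]
ft_force: [-0.0, -0.4, -0.0]
grip_width: 0.851
grip_force: 0.0
t 3.33 p [444.8 166.2  11.2] tooly 50.1 tilt [0.001 0.001] w 74.1 F 0.0
shift now [ 0.2 -1.7  0.2] turn -0.0 | shift after turn [ 0.2 -1.7  0.2]
time: 4.08
position: [0.4443, 0.1658, 0.0105]
tool_rot: [-1.073, -2.953, 0.0]
ft_force: [0.0, -0.5, -0.0]
grip_width: 0.276
grip_force: 20.0
t 4.08 p [444.3 165.8  10.5] tooly 50.1 tilt [-0. -0.] w 24.0 F 20.0
shift now [ 73.1 211.6 -79.5] turn 0.518 | shift after turn [168.3 147.6 -79.5]
```

```bash
python3 -m crank '[[[0,0,-8,0,1],[0,0,-18,0,1],[0,0,-25,0,1],[0,0,-25,0,1],[0,0,-4,0.1,1],[0,0,0,0.1,1],[0,0,0,0.1,1],[0,0,0,0.1,1],[0,0,0,0.118,1],[0,0,0,0,1]]]'
python3 -m crank '[[[8,7,0,0,1],[18,16,0,0,1],[24,21,0,0,1],[24,21,0,0,1],[24,21,0,0,1],[24,21,0,0,1],[24,21,0,0,1],[16,14,0,0,1],[6,6,0,0,1],[0,0,0,0,1]]]'
python3 - <<'E'
from h import *
go(524,375,16,20.4)
d=wrist('w3'); V=d["pixels"].max(2); 
q=wproj(d,[524,375,10])[0]; print(q)
wrect(d,V<60,q,.010,40)
go(524,375,16,20.4)
E
```

```text
time: 4.92
position: [0.4443, 0.1658, 0.091]
tool_rot: [1.797, 2.577, 0.001]
ft_force: [-0.2, -0.4, -1.2]
grip_width: 0.273
grip_force: 20.0
time: 5.75
position: [0.5241, 0.3778, 0.0899]
tool_rot: [-1.786, -2.584, -0.0]
ft_force: [-0.6, -0.7, -1.0]
grip_width: 0.273
grip_force: 20.0
t 5.75 p [524.1 377.8  89.9] tooly 20.7 tilt [-0.  0.] w 23.7 F 20.0
shift now [-2.6 -1.1 73.9] turn 0.005 | shift after turn [-2.6 -1.  73.9]
[260.34930958 204.6988347 ]
[527.9 370.2] [ 97.2 110.1] 20.6 area 3391 centroid [528. 368.  10.]
t 5.8 p [524.2 375.2  90. ] tooly 20.6 tilt [-0.001 -0.001] w 23.7 F 20.0
shift now [-0.1 -0.1 74. ] turn 0.003 | shift after turn [-0.1 -0.1 74. ]
```

View pics/w3.png

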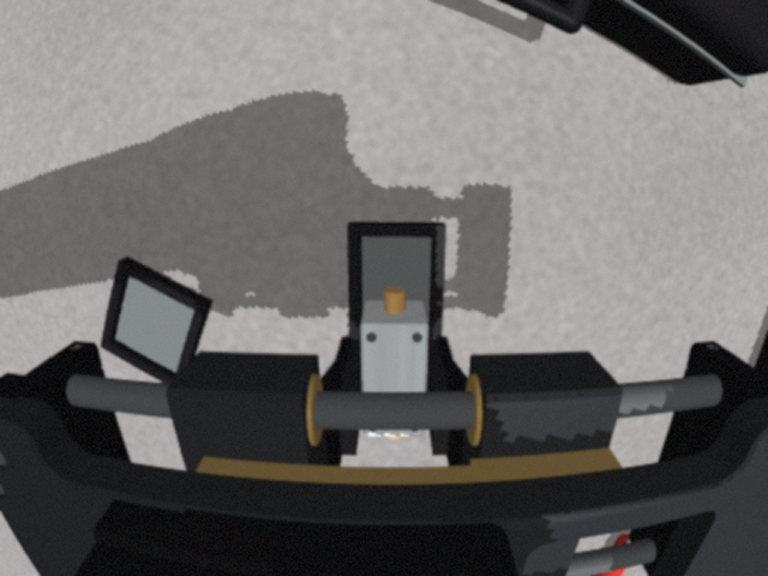

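```bash
python3 - <<'E'
from h import *
d=wrist()
p=np.array([524.2,375.2]); u=np.array([np.cos(np.radians(110.4)),np.sin(np.radians(110.4))]); v=np.array([u[1],-u[0]])
for n,uv,z in [("brass tip (32)",(395,289),.0975),("nest far outer (47)",(397,222),.012),("nest recess L/R",(360,262),.012),("R",(436,262),.012)]:
    q=wcast(d,np.array(uv)/1.5,z)[0,:2]-p; print(n,(q@u).round(1),(q@v).round(1))
go(524,375,15,20.4)
E
```

```text
brass tip (32) 34.2 1.2
nest far outer (47) 46.7 2.3
nest recess L/R 24.3 -18.1
R 24.5 24.0
t 5.85 p [524.3 373.7  90.1] tooly 20.4 tilt [-0.001 -0.002] w 23.6 F 20.0
shift now [ 1.4  0.3 75.1] turn 0.001 | shift after turn [ 1.4  0.3 75.1]
```

```bash
python3 -m crank '[[[1,1.5,8,0,1],[0,0,15,0,1],[0,0,15,0,1],[0,0,15,0,1],[0,0,10,0,1],[0,0,5,0,1],[0,0,3,0,1],[0,0,2,0,1],[0,0,1,0,1],[0,0,0,0,1]]]'
python3 -c "
from h import *
go(524,375,14.5,20.4)"
```

```text
time: 6.68
position: [0.5259, 0.3766, 0.0171]
tool_rot: [1.793, 2.579, 0.002]
ft_force: [-0.0, -0.5, -0.2]
grip_width: 0.273
grip_force: 20.0
t 6.68 p [525.9 376.6  17.1] tooly 20.4 tilt [0.001 0.001] w 23.8 F 20.0
shift now [-0.8 -2.3  2.6] turn -0.0 | shift after turn [-0.8 -2.3  2.6]
```

```bash
python3 -m crank '[[[0,0,1,0,1],[0,0,1,0,1],[0,0,0,0,1],[0,0,0,0,1]]]'
python3 -c "
from h import *
from bench import ctrl
print(ctrl.get_state()['ft_force'])
go(524,375,14.5,20.4)"
```

```text
time: 7.02
position: [0.5256, 0.3764, 0.0147]
tool_rot: [1.793, 2.58, 0.0]
ft_force: [-0.9, -0.8, -0.4]
grip_width: 0.273
grip_force: 20.0
[-0.8733529  -0.75033761 -0.40728102]
t 7.02 p [525.6 376.4  14.7] tooly 20.4 tilt [0. 0.] w 23.8 F 20.0
shift now [-0.8 -2.   0.2] turn 0.0 | shift after turn [-0.8 -2.   0.2]
```

```bash
python3 -m crank '[[[0,0,0,0,0.4],[0,0,0,0,0.2],[0,0,0,0,0.0],[0,0,0,0,-0.2],[0,0,0,0,-0.3],[0,0,-10,0,-0.5],[0,0,-25,0,-1],[0,0,-35,0,-1],[0,0,-35,0,-1],[0,0,-10,0,-1]]]'
python3 - <<'E'
from h import *
d=wrist('w4')
go(648,6,130,90)
E
```

```text
time: 7.85
position: [0.5285, 0.3781, 0.1368]
tool_rot: [1.792, 2.577, 0.015]
ft_force: [1.4, -0.2, 0.7]
grip_width: 0.899
grip_force: 0.0
t 7.9 p [528.7 378.3 136.8] tooly 20.4 tilt [0.008 0.007] w 81.9 F 0.0
shift now [-390.6  -17.8    5.2] turn -1.215 | shift after turn [-119.3 -372.4    5.2]
```

View pics/w4.png

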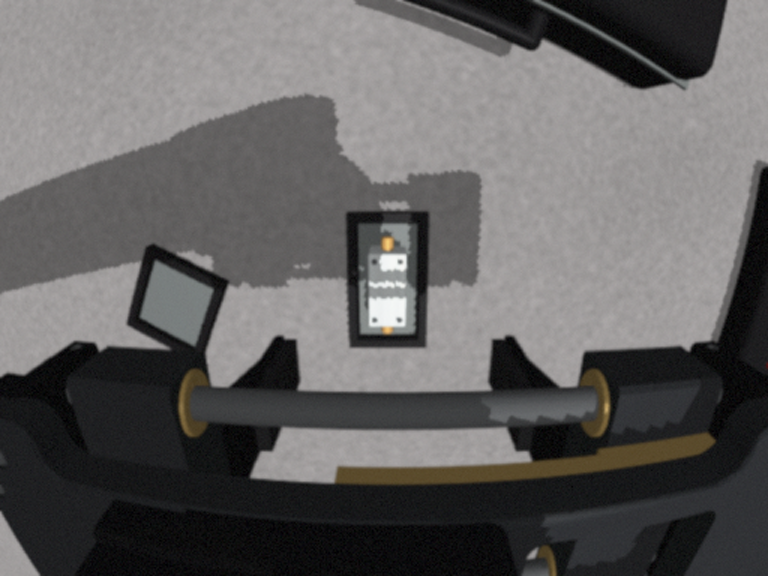

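The long box is in its nest: box at (388,285), nest at (388,280), lying flat and released. Next is the large lens.

```bash
python3 -m crank '[[[0,0,0,-0.12,-1],[0,0,0,-0.12,-1],[0,0,0,-0.12,-1],[0,0,0,-0.12,-1],[0,0,0,-0.12,-1],[0,0,0,-0.12,-1],[0,0,0,-0.12,-1],[0,0,0,-0.12,-1],[0,0,0,-0.12,-1],[0,0,0,-0.12,-1]]]'
python3 -c "
from h import *
go(630,6,150)"
```

```text
time: 8.73
position: [0.5251, 0.376, 0.1289]
tool_rot: [-0.014, -3.141, 0.001]
ft_force: [-0.5, 0.7, -0.5]
grip_width: 0.993
grip_force: 0.0
t 8.73 p [525.1 376.  128.9] tooly 89.5 tilt [-0.001 -0.001] w 86.4 F 0.0
shift now [-108.2 -369.1  -20.9] turn 0 | shift after turn [-108.2 -369.1  -20.9]
```

```bash
python3 -m crank '[[[-12,-36,-3.5,0,-1],[-12,-37,-3.5,0,-1],[-12,-37,-3.5,0,-1],[-13,-37,-3.5,0,-1],[-13,-37,-3.5,0,-1],[-13,-37,-3.5,0,-1],[-13,-37,-3.5,0,-1],[-13,-37,-3.5,0,-1],[-13,-37,-4,0,-1],[-13,-37,-4,0,-1]]]'
python3 -m crank '[[[0,0,0,0,-1],[0,0,0,0,-1],[0,0,0,0,-1]]]'
python3 - <<'E'
from h import *
d=wrist('w5'); V=d["pixels"].max(2)
print(wproj(d,[[648,6,0],[648,6,54],[486,4,12]]).round(0)*1.5)
go(648,6,11)
E
```

```text
time: 9.57
position: [0.6469, 0.0037, 0.1653]
tool_rot: [-0.023, -3.141, -0.0]
ft_force: [0.9, 0.2, 0.2]
grip_width: 0.998
grip_force: 0.0
time: 9.82
position: [0.6466, 0.0059, 0.1649]
tool_rot: [-0.024, -3.14, -0.001]
ft_force: [-0.2, 1.0, 0.2]
grip_width: 0.998
grip_force: 0.0
[[391.5 267. ]
 [391.5 288. ]
 [384.   46.5]]
t 9.87 p [646.5   7.2 164.9] tooly 89.2 tilt [-0.001  0.001] w 86.7 F 0.0
shift now [ -1.7  -1.4 153.9] turn 0 | shift after turn [ -1.7  -1.4 153.9]
```

View pics/w5.png

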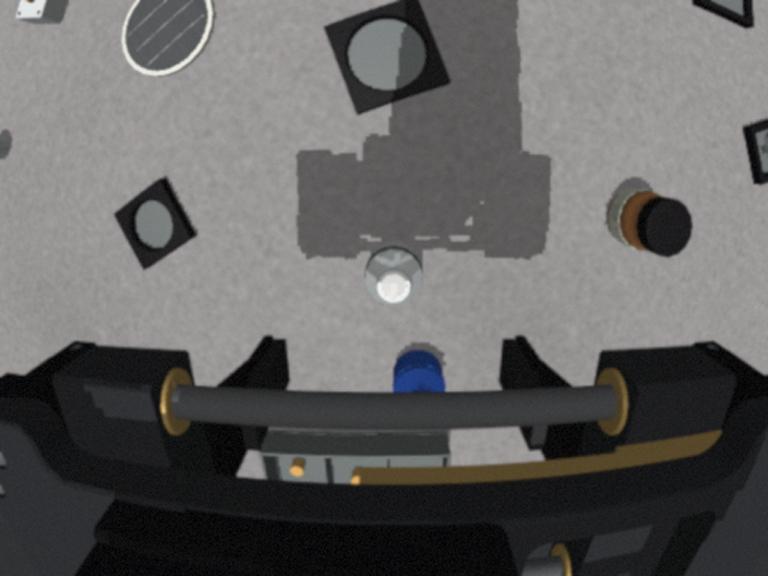

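The bare-metal lens nose is at (393,288), predicted (391,288). The blue one is at (418,375), clear of the fingers. The large nest is at (388,54) and the small nest at (154,224).

```bash
python3 - <<'E'
from h import *
d=wrist()
print(wcast(d,np.array([[387,53],[154,224]])/1.5,.008).round(1))
print(wcast(d,np.array([[387,55],[155,223]])/1.5,.012).round(1))
E
python3 -m crank '[[[-1.5,-0.5,10,0,-1],[0,0,25,0,-1],[0,0,30,0,-1],[0,0,30,0,-1],[0,0,25,0,-1],[0,0,15,0,-1],[0,0,10,0,-1],[0,0,6,0,-1],[0,0,3,0,-1],[0,0,0,0,-1]]]'
python3 -c "
from h import *
go(648,6,11)"
python3 -m crank '[[[0,0,0,0,-0.5],[0,0,0,0,-0.2],[0,0,0,0,0],[0,0,0,0,0.1],[0,0,0,0,0.2],[0,0,0,0,0.4],[0,0,0,0,1],[0,0,0,0,1],[0,0,0,0,1],[0,0,0,0,1]]]' 20
python3 -c "
from h import *
go(487.5,4,90)"
```

```text
[[ 489.3    6.6    8. ]
 [ 606.  -181.2    8. ]]
[[ 491.8    6.6   12. ]
 [ 604.8 -177.8   12. ]]
time: 10.75
position: [0.6487, 0.0054, 0.0116]
tool_rot: [0.022, 3.141, 0.0]
ft_force: [-0.3, 0.3, -0.5]
grip_width: 1.003
grip_force: 0.0
t 10.75 p [648.7   5.4  11.6] tooly 89.2 tilt [0. 0.] w 87.3 F 0.0
shift now [0.7 0.5 0.6] turn 0 | shift after turn [0.7 0.5 0.6]
time: 11.58
position: [0.6485, 0.0051, 0.0116]
tool_rot: [0.023, 3.141, 0.0]
ft_force: [-0.1, 0.2, 0.6]
grip_width: 0.449
grip_force: 20.0
t 11.58 p [648.5   5.1  11.6] tooly 89.2 tilt [0. 0.] w 39.0 F 20.0
shift now [161.   -3.4 -78.4] turn 0 | shift after turn [161.   -3.4 -78.4]
```

```bash
python3 -m crank '[[[0,0,-5,0,1],[0,0,-10,0,1],[0,0,-20,0,1],[0,0,-25,0,1],[0,0,-18,0,1],[8,0,0,0,1],[16,0,0,0,1],[16,0,0,0,1],[0,0,0,0,1],[0,0,0,0,1]]]'
python3 - <<'E'
from h import *
d=wrist('w6')
print(wproj(d,[[487.5,4,12],[489,6,4]]).round(0)*1.5)
go(488,5,15)
E
```

```text
time: 12.42
position: [0.6072, 0.0057, 0.0891]
tool_rot: [-0.023, -3.14, -0.001]
ft_force: [0.8, -0.0, -1.3]
grip_width: 0.451
grip_force: 20.0
[[384.  84.]
 [387.  90.]]
t 12.47 p [608.1   5.7  89.3] tooly 89.2 tilt [-0.  0.] w 39.1 F 20.0
shift now [120.   -2.5  74.3] turn 0 | shift after turn [120.   -2.5  74.3]
```

View pics/w6.png

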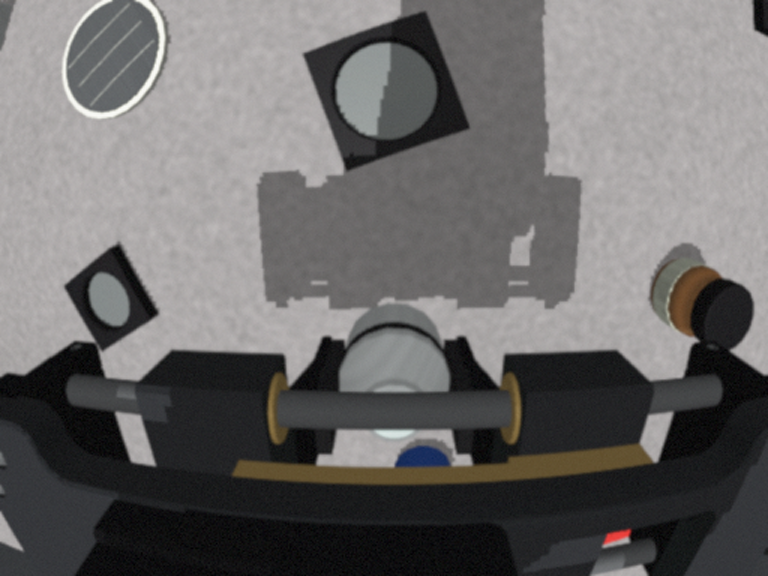

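The lens is held upright, and the nest recess at (387,90) matches world (489,6). I'll place it.

```bash
python3 -m crank '[[[8,-1,0,0,1],[20,-1,0,0,1],[25,0,0,0,1],[25,0,0,0,1],[22,0,0,0,1],[13,0,0,0,1],[6,0,0,0,1],[0,0,0,0,1],[0,0,0,0,1]]]'
python3 -c "
from h import *
go(488.5,5.5,16)"
python3 -m crank '[[[0,0,8,0,1],[0,0,15,0,1],[0,0,15,0,1],[0,0,15,0,1],[0,0,10,0,1],[0,0,4,0,1],[0,0,3,0,1],[0,0,2,0,1],[0,0,0,0,1],[0,0,0,0,1]]]'
python3 -c "
from h import *
go(488.5,5.5,15.8)"
```

```text
time: 13.22
position: [0.4904, 0.0054, 0.0899]
tool_rot: [0.023, 3.14, 0.0]
ft_force: [0.8, 0.3, -2.0]
grip_width: 0.452
grip_force: 20.0
t 13.22 p [490.4   5.4  89.9] tooly 89.2 tilt [0.002 0.   ] w 39.3 F 20.0
shift now [ 2.   0.1 73.9] turn 0 | shift after turn [ 2.   0.1 73.9]
time: 14.05
position: [0.4902, 0.0054, 0.0181]
tool_rot: [0.023, 3.14, 0.0]
ft_force: [-0.1, 0.3, -1.5]
grip_width: 0.451
grip_force: 20.0
t 14.05 p [490.2   5.4  18.1] tooly 89.2 tilt [0.001 0.   ] w 39.3 F 20.0
shift now [1.7 0.1 2.3] turn 0 | shift after turn [1.7 0.1 2.3]
```

```bash
python3 -m crank '[[[0.5,0,1,0,1],[0,0,1,0,1],[0,0,0.5,0,1],[0,0,0,0,1],[0,0,0,0,1]]]'
python3 -m crank '[[[0,0,0,0,0],[0,0,0,0,-0.1],[0,0,0,0,-0.2],[0,0,0,0,-0.4],[0,0,0,0,-0.6],[0,0,-10,0,-1],[0,0,-25,0,-1],[0,0,-35,0,-1],[0,0,-35,0,-1],[0,0,-10,0,-1]]]'
python3 - <<'E'
from h import *
d=wrist('w7')
go(514,-373,155)
E
```

```text
time: 14.47
position: [0.4893, 0.0055, 0.0155]
tool_rot: [0.023, 3.141, 0.0]
ft_force: [-0.3, -0.2, 3.0]
grip_width: 0.452
grip_force: 20.0
time: 15.3
position: [0.4923, 0.0054, 0.136]
tool_rot: [0.024, 3.133, 0.003]
ft_force: [0.8, 0.5, 0.6]
grip_width: 0.979
grip_force: 0.0
t 15.35 p [492.6   5.5 136. ] tooly 89.1 tilt [0.01  0.002] w 85.5 F 0.0
shift now [ -27.3 -378.1  -19.6] turn 0 | shift after turn [ -27.3 -378.1  -19.6]
```

View pics/w7.png

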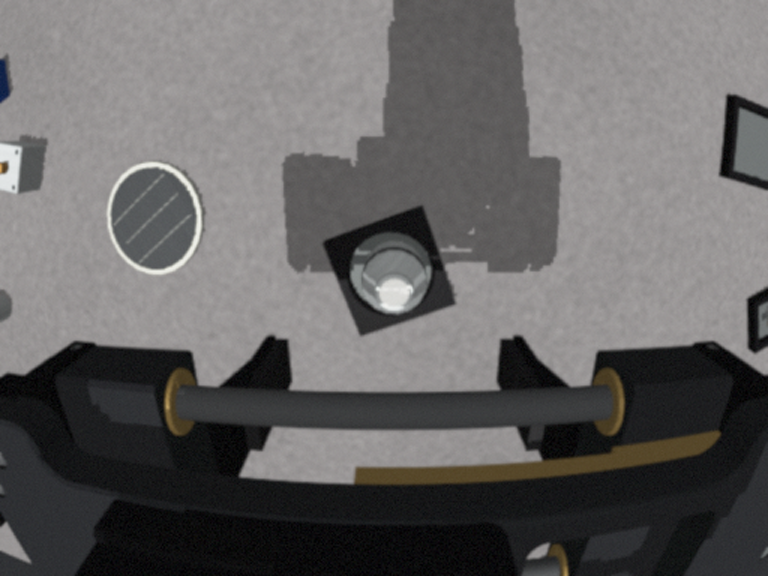

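The large lens is down in its nest, nose at (394,293), block around (388,270), upright and released. Next is the small lens.

```bash
python3 -m crank '[[[-2,-25,-2,0,-1],[-3,-40,-2,0,-1],[-3,-40,-2,0,-1],[-3,-40,-2,0,-1],[-3,-40,-2,0,-1],[-3,-40,-2,0,-1],[-3,-40,-2,0,-1],[-3,-40,-2,0,-1],[-3,-38,-2,0,-1],[-2,-28,-2,0,-1]]]'
python3 -m crank '[[[0,-7,0,0,-1],[0,0,0,0,-1],[0,0,0,0,-1],[0,0,0,0,-1]]]'
python3 - <<'E'
from h import *
d=wrist('w8')
print(wproj(d,[[514,-373,43],[387,-302,30],[602.4,-183.9,12]]).round(0)*1.5)
go(514,-373,11)
E
```

```text
time: 16.18
position: [0.5101, -0.3696, 0.1494]
tool_rot: [-0.027, -3.14, 0.002]
ft_force: [-0.0, -0.4, -0.1]
grip_width: 0.998
grip_force: 0.0
time: 16.52
position: [0.5119, -0.3705, 0.1493]
tool_rot: [-0.02, -3.141, -0.004]
ft_force: [0.8, 1.5, 0.5]
grip_width: 0.998
grip_force: 0.0
[[387.  291. ]
 [496.5  90. ]
 [616.5 378. ]]
t 16.57 p [ 512.1 -370.4  149.6] tooly 89.3 tilt [-0.     0.002] w 86.9 F 0.0
shift now [ -1.9  -2.8 138.6] turn 0 | shift after turn [ -1.9  -2.8 138.6]
```

View pics/w8.png

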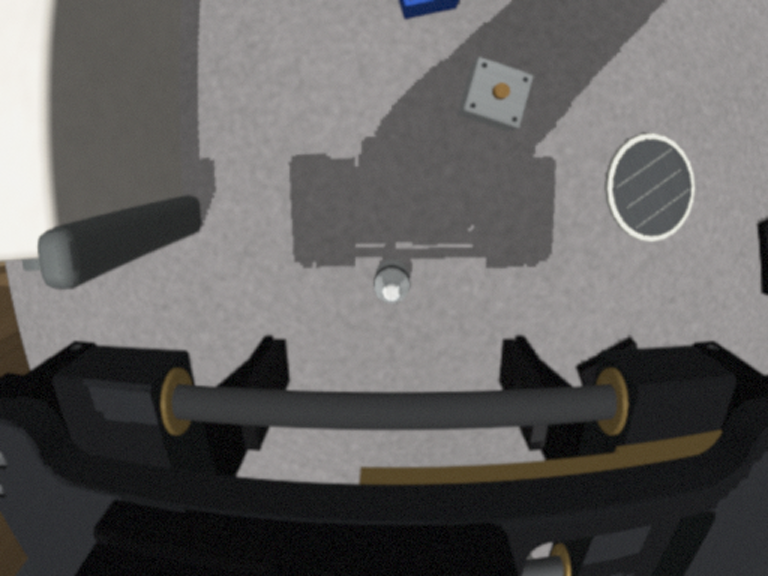

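The small lens nose is at (391,291), predicted (387,291), so it sits about 2 mm towards +y. The instrument handle ends at (198,212) here, so I'll triangulate its distance from the gripper body before descending.

```bash
python3 - <<'E'
from h import *
t=dict(np.load("pics/top0.npz")); d=wrist()
for z in (0,.05,.08,.1,.12,.15,.2):
    print(z,(cast(t,(467,241),z)[0]*1000).round(), wcast(d,np.array([198,212])/1.5,z)[0].round())
print(wcast(d,np.array([391,291])/1.5,.043).round(1))
go(514,-371,11)
E
```

```text
0 [ 467. -518.    0.] [ 464. -514.    0.]
0.05 [ 461. -488.   50.] [ 460. -491.   50.]
0.08 [ 458. -470.   80.] [ 457. -477.   80.]
0.1 [ 456. -458.  100.] [ 455. -467.  100.]
0.12 [ 454. -446.  120.] [ 453. -458.  120.]
0.15 [ 451. -428.  150.] [ 450. -444.  150.]
0.2 [ 445. -398.  200.] [ 445. -420.  200.]
[[ 514.8 -370.1   43. ]]
t 16.62 p [ 512.2 -370.6  149.8] tooly 89.3 tilt [0.    0.002] w 87.1 F 0.0
shift now [ -1.8  -0.6 138.8] turn 0 | shift after turn [ -1.8  -0.6 138.8]
```

```bash
python3 -m crank '[[[-2,0,10,0,-1],[0,0,25,0,-1],[0,0,30,0,-1],[0,0,25,0,-1],[0,0,20,0,-1],[0,0,12,0,-1],[0,0,8,0,-1],[0,0,5,0,-1],[0,0,3,0,-1],[0,0,0,0,-1]]]'
python3 -c "
from h import *
go(514,-371,11)"
python3 -m crank '[[[0,0,0,0,-0.3],[0,0,0,0,0],[0,0,0,0,0.2],[0,0,0,0,0.4],[0,0,0,0,0.5],[0,0,0,0,0.6],[0,0,0,0,1],[0,0,0,0,1],[0,0,0,0,1],[0,0,0,0,1]]]' 15
python3 -c "
from h import *
go(604,-182,90)"
```

```text
time: 17.45
position: [0.5138, -0.3732, 0.0124]
tool_rot: [0.023, 3.141, -0.0]
ft_force: [0.7, 0.0, -0.2]
grip_width: 0.997
grip_force: 0.0
t 17.45 p [ 513.8 -373.2   12.4] tooly 89.2 tilt [ 0.001 -0.   ] w 86.7 F 0.0
shift now [-0.1  2.2  1.4] turn 0 | shift after turn [-0.1  2.2  1.4]
time: 18.28
position: [0.5134, -0.373, 0.012]
tool_rot: [-0.023, -3.141, -0.0]
ft_force: [-0.2, 0.5, 0.4]
grip_width: 0.33
grip_force: 0.0
t 18.28 p [ 513.4 -373.    12. ] tooly 89.2 tilt [-0.  0.] w 28.7 F 0.0
shift now [-87.7 192.3 -78. ] turn 0 | shift after turn [-87.7 192.3 -78. ]
```

```bash
python3 -m crank '[[[0,0,0,0,1],[0,0,0,0,1],[0,0,0,0,1],[0,0,0,0,1]]]' 15
python3 -c "
from h import *
go(604,-182,90)"
python3 -m crank '[[[0,0,-5,0,1],[0,0,-10,0,1],[0,0,-20,0,1],[0,0,-25,0,1],[0,0,-18,0,1],[-8,10,0,0,1],[-12,25,0,0,1],[-14,30,0,0,1],[-14,30,0,0,1],[-14,30,0,0,1]]]'
python3 -m crank '[[[-13,30,0,0,1],[-9,23,0,0,1],[-4,12,0,0,1],[0,2,0,0,1],[0,0,0,0,1],[0,0,0,0,1]]]'
python3 - <<'E'
from h import *
d=wrist('w9')
print(wproj(d,[[604,-182,12],[604,-182,4]]).round(0)*1.5)
go(604,-182,16)
E
```

```text
time: 18.62
position: [0.5134, -0.373, 0.012]
tool_rot: [-0.023, -3.141, -0.0]
ft_force: [0.1, -0.2, -0.4]
grip_width: 0.268
grip_force: 15.0
t 18.62 p [ 513.4 -373.    12. ] tooly 89.2 tilt [-0.  0.] w 23.4 F 15.0
shift now [-87.7 192.3 -78. ] turn 0 | shift after turn [-87.7 192.3 -78. ]
time: 19.45
position: [0.578, -0.2469, 0.0901]
tool_rot: [0.024, 3.141, 0.001]
ft_force: [0.3, -0.4, -0.3]
grip_width: 0.266
grip_force: 15.0
time: 19.95
position: [0.6032, -0.1848, 0.0901]
tool_rot: [-0.027, -3.141, 0.002]
ft_force: [0.1, -0.6, -1.1]
grip_width: 0.268
grip_force: 15.0
[[396.  301.5]
 [396.  298.5]]
t 20.0 p [ 603.1 -185.3   90.2] tooly 88.9 tilt [-0.    -0.001] w 23.4 F 15.0
shift now [-0.8  3.4 74.2] turn 0 | shift after turn [-0.8  3.4 74.2]
```

View pics/w9.png

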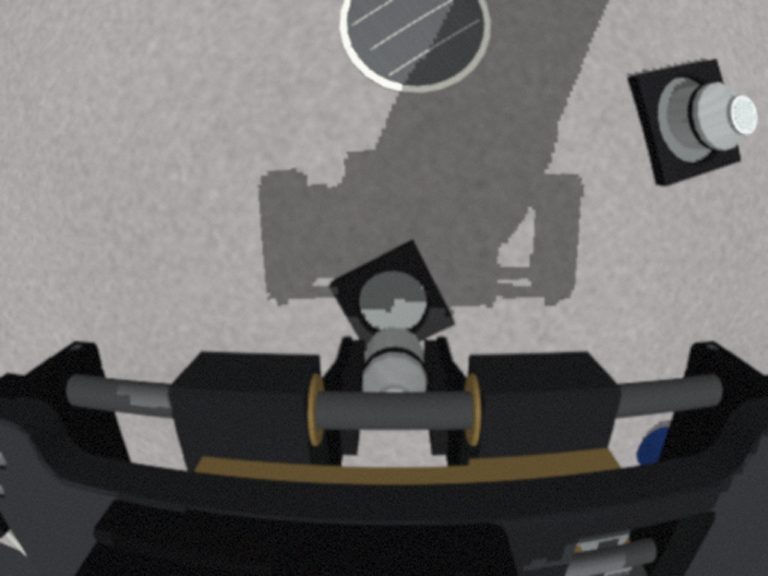

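The small lens is held upright. The recess is at (394,300), predicted (396,300). Lowering.

```bash
python3 -m crank '[[[-0.5,2,8,0,1],[0,0,15,0,1],[0,0,15,0,1],[0,0,15,0,1],[0,0,10,0,1],[0,0,5,0,1],[0,0,3,0,1],[0,0,2,0,1],[0,0,1,0,1],[0,0,0,0,1]]]'
python3 -m crank '[[[0,0,0,0,1],[0,0,0,0,1],[0,0,0,0,1]]]'
python3 -c "
from h import *
go(604,-183,16)"
```

```text
time: 20.83
position: [0.6052, -0.1805, 0.0165]
tool_rot: [0.023, 3.141, -0.0]
ft_force: [0.2, -0.4, -0.9]
grip_width: 0.261
grip_force: 15.0
time: 21.08
position: [0.6051, -0.1803, 0.0165]
tool_rot: [0.023, 3.141, 0.0]
ft_force: [-0.1, 0.5, -1.0]
grip_width: 0.27
grip_force: 15.0
t 21.08 p [ 605.1 -180.3   16.5] tooly 89.2 tilt [0.001 0.   ] w 23.5 F 15.0
shift now [ 1.1 -2.7  0.5] turn 0 | shift after turn [ 1.1 -2.7  0.5]
```

```bash
python3 -m crank '[[[1,-2,0.5,0,1],[0,0,0.5,0,1],[0,0,0,0,1],[0,0,0,0,1]]]'
python3 -m crank '[[[0,0,0,0,0.4],[0,0,0,0,0.2],[0,0,0,0,0],[0,0,0,0,-0.2],[0,0,0,0,-0.3],[0,0,-10,0,-0.5],[0,0,-25,0,-1],[0,0,-35,0,-1],[0,0,-35,0,-1],[0,0,-10,0,-1]]]'
python3 - <<'E'
from h import *
d=wrist('w10')
go(387,-301.5,150,73.6)
E
```

```text
time: 21.42
position: [0.6043, -0.1823, 0.0159]
tool_rot: [0.023, 3.14, 0.001]
ft_force: [-1.6, 1.2, 6.4]
grip_width: 0.261
grip_force: 15.0
time: 22.25
position: [0.6067, -0.1839, 0.1367]
tool_rot: [0.024, 3.133, -0.003]
ft_force: [0.8, -2.2, 1.4]
grip_width: 0.897
grip_force: 0.0
t 22.3 p [ 607.  -183.9  136.8] tooly 89.1 tilt [ 0.01  -0.002] w 81.6 F 0.0
shift now [ 218.1 -121.   -15.1] turn 0.271 | shift after turn [ 177.7 -175.   -15.1]
```

View pics/w10.png

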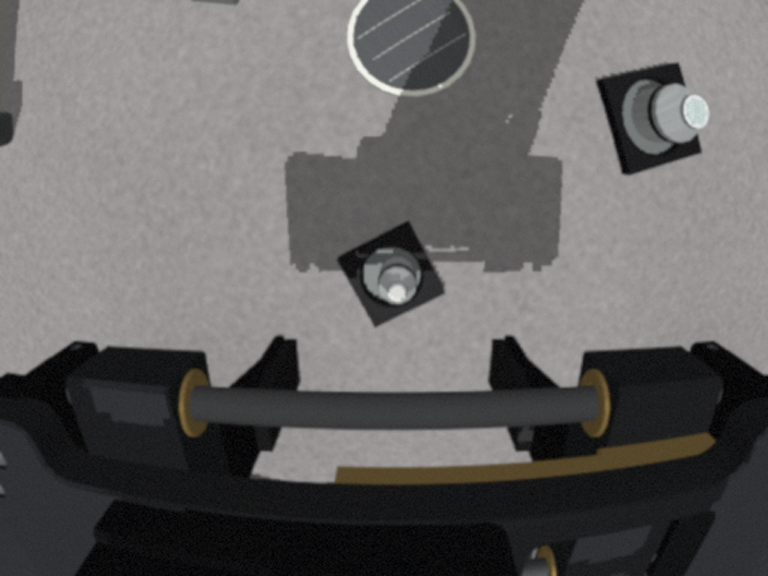

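The small lens stands in its recess, nose (397,293), recess (391,275). Last is the square box.

```bash
python3 -m crank '[[[0,0,-2,0.09,-1],[0,0,-2,0.09,-1],[0,0,-2,0.09,-1],[15,-15,-1,0,-1],[26,-26,-1,0,-1],[28,-28,-1,0,-1],[28,-28,-1,0,-1],[28,-28,-1,0,-1],[28,-27,-1,0,-1],[20,-20,-1,0,-1]]]'
python3 -m crank '[[[6,-6,0,0,-1],[0,0,0,0,-1],[0,0,0,0,-1],[0,0,0,0,-1]]]'
python3 - <<'E'
from h import *
d=wrist(); hsv=cv2.cvtColor(d["pixels"],cv2.COLOR_RGB2HSV); V=hsv[...,2]
q=wproj(d,[387,-302,38])[0]; print(q)
wrect(d,(V>140)&(hsv[...,1]<40)&(cv2.blur(V,(3,3))>160),wproj(d,[387,-302,30])[0],.030)
br=(hsv[...,0]<25)&(hsv[...,1]>100)&(V>60)
c,m,st=blob(br,q,12); print("brass",c,st[4],wcast(d,c,.038))
go(387,-302,11,73.6)
E
```

```text
time: 23.13
position: [0.3856, -0.3002, 0.1424]
tool_rot: [-0.45, -3.108, -0.001]
ft_force: [0.1, -0.1, 0.1]
grip_width: 0.999
grip_force: 0.0
time: 23.47
position: [0.3835, -0.3018, 0.1429]
tool_rot: [0.442, 3.11, 0.0]
ft_force: [-0.1, 0.9, 0.1]
grip_width: 1.0
grip_force: 0.0
[261.36385685 195.73151009]
[ 391.8 -301.7] [39.3 31.6] 73.8 area 1155 centroid [ 391.8 -301.8   30. ]
brass [263.  195.5] 76 [[ 387.20995355 -300.45851956   38.        ]]
t 23.52 p [ 383.5 -301.7  142.9] tooly 73.8 tilt [-0. -0.] w 87.0 F 0.0
shift now [ -3.4   0.7 131.9] turn 0.004 | shift after turn [ -3.4   0.7 131.9]
```

```bash
python3 -m crank '[[[-3.5,1,10,0,-1],[0,0,25,0,-1],[0,0,25,0,-1],[0,0,25,0,-1],[0,0,20,0,-1],[0,0,12,0,-1],[0,0,8,0,-1],[0,0,5,0,-1],[0,0,2,0,-1],[0,0,0,0,-1]]]'
python3 -c "
from h import *
go(387,-301.5,11)"
python3 -m crank '[[[0,0,0,0,-0.4],[0,0,0,0,-0.1],[0,0,0,0,0.1],[0,0,0,0,0.2],[0,0,0,0,0.3],[0,0,0,0,1],[0,0,0,0,1],[0,0,0,0,1],[0,0,0,0,1],[0,0,0,0,1]]]' 25
python3 -c "
from h import *
go(500,-150,100)"
```

```text
time: 24.35
position: [0.3861, -0.3031, 0.0112]
tool_rot: [0.445, 3.109, -0.0]
ft_force: [-0.3, 0.5, 1.3]
grip_width: 0.999
grip_force: 0.0
t 24.35 p [ 386.1 -303.1   11.2] tooly 73.7 tilt [ 0. -0.] w 86.9 F 0.0
shift now [-0.4  1.8  0.2] turn 0 | shift after turn [-0.4  1.8  0.2]
time: 25.18
position: [0.3856, -0.3028, 0.0111]
tool_rot: [0.446, 3.11, 0.0]
ft_force: [0.3, -0.0, -0.1]
grip_width: 0.432
grip_force: 25.0
t 25.18 p [ 385.6 -302.8   11.1] tooly 73.7 tilt [0. 0.] w 37.6 F 25.0
shift now [-66.8 178.8 -88.9] turn 0 | shift after turn [-66.8 178.8 -88.9]
```

```bash
python3 -m crank '[[[0,0,-6,0,1],[0,0,-14,0,1],[0,0,-25,0,1],[0,0,-30,0,1],[0,0,-28,0,1],[0,0,-16,0,1],[-4,18,0,0,1],[-6,28,0,0,1],[-8,35,0,0,1],[-8,37,0,0,1]]]'
python3 -m crank '[[[-8,37,0,0,1],[-8,37,0,0,1],[5,33,0,0,1],[9,33,0,0,1],[9,33,0,0,1],[10,32,0,0,1],[10,32,0,0,1],[10,32,0,0,1],[10,32,0,0,1],[10,24,0,0,1]]]'
python3 -c "
from h import *
go(380.5,304,130)"
```

```text
time: 26.02
position: [0.4438, -0.1968, 0.1307]
tool_rot: [0.45, 3.108, 0.0]
ft_force: [1.2, 0.2, -0.4]
grip_width: 0.433
grip_force: 25.0
time: 26.85
position: [0.4801, 0.1338, 0.1304]
tool_rot: [0.443, 3.11, 0.001]
ft_force: [0.0, 0.5, -0.9]
grip_width: 0.435
grip_force: 25.0
t 26.85 p [480.1 133.8 130.4] tooly 73.8 tilt [0.001 0.001] w 37.8 F 25.0
shift now [143.1 135.6   0.5] turn 0 | shift after turn [143.1 135.6   0.5]
```

```bash
python3 -m crank '[[[12,12,0,0,1],[22,21,0,0,1],[26,25,0,0,1],[26,25,0,0,1],[26,24,0,0,1],[20,18,0,0,1],[10,9,0,0,1],[0,0,0,-0.09,1],[0,0,0,-0.098,1],[0,0,0,0,1]]]'
python3 -m crank '[[[0,0,10,0,1],[0,0,20,0,1],[0,0,15,0,1],[0,0,0,0,1],[0,0,0,0,1]]]'
python3 - <<'E'
from h import *
d=wrist('w11')
print(wproj(d,[[380.5,304,12],[380.5,304,4]]).round(0)*1.5)
go(380.5,304,15,84.5)
E
```

```text
time: 27.68
position: [0.3815, 0.2995, 0.1302]
tool_rot: [0.147, 3.138, -0.001]
ft_force: [-0.3, -0.5, -1.6]
grip_width: 0.438
grip_force: 25.0
time: 28.1
position: [0.3812, 0.2985, 0.0841]
tool_rot: [-0.156, -3.136, 0.003]
ft_force: [0.0, -0.5, -0.2]
grip_width: 0.435
grip_force: 25.0
[[400.5 303. ]
 [400.5 298.5]]
t 28.15 p [381.9 299.2  85.1] tooly 84.3 tilt [-0. -0.] w 37.8 F 25.0
shift now [ 1.8  4.7 70.1] turn -0.003 | shift after turn [ 1.8  4.7 70.1]
```

View pics/w11.png

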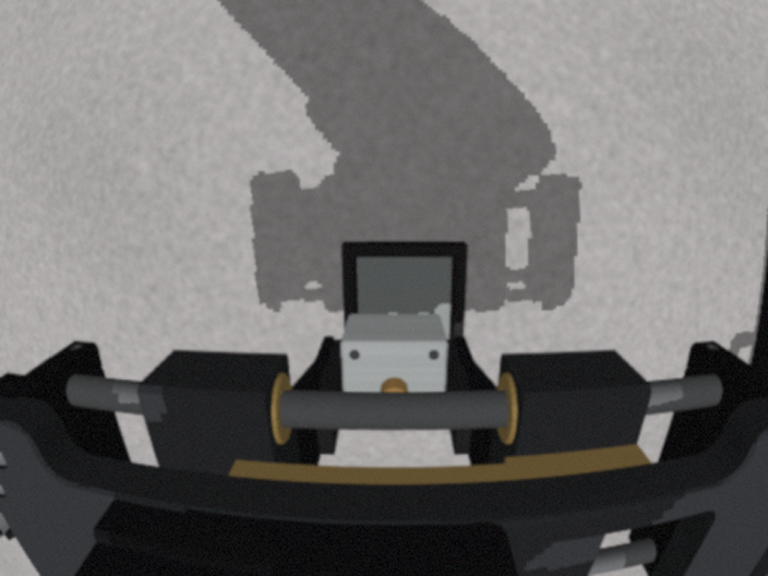

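```bash
python3 - <<'E'
from h import *
d=wrist()
print(wcast(d,np.array([[404.5,243],[342,262],[467,262]])/1.5,.012).round(1))
go(381,305,15,84.5)
E
```

```text
[[348.4 310.2  12. ]
 [355.4 275.4  12. ]
 [362.1 343.3  12. ]]
t 28.2 p [382.2 299.6  85.7] tooly 84.4 tilt [0.001 0.001] w 38.0 F 25.0
shift now [ 1.8  5.1 70.7] turn -0.002 | shift after turn [ 1.8  5.2 70.7]
```

```bash
python3 -m crank '[[[1,3,0,0,1],[0,2.5,8,0,1],[0,0,14,0,1],[0,0,14,0,1],[0,0,14,0,1],[0,0,9,0,1],[0,0,5,0,1],[0,0,3,0,1],[0,0,0,0,1],[0,0,0,0,1]]]'
python3 -c "
from h import *
go(381.8,306,15.2,84.5)"
```

```text
time: 29.03
position: [0.3816, 0.3054, 0.0185]
tool_rot: [0.152, 3.137, 0.001]
ft_force: [-0.5, -1.0, -0.4]
grip_width: 0.436
grip_force: 25.0
t 29.03 p [381.6 305.4  18.5] tooly 84.5 tilt [0.001 0.001] w 38.0 F 25.0
shift now [-0.1  0.7  3.3] turn -0.001 | shift after turn [-0.1  0.7  3.3]
```

```bash
python3 -m crank '[[[0,0.5,1.5,0,1],[0,0,1.2,0,1],[0,0,0.8,0,1],[0,0,0,0,1],[0,0,0,0,1]]]'
python3 -m crank '[[[0,0,0,0,0],[0,0,0,0,-0.1],[0,0,0,0,-0.2],[0,0,0,0,-0.4],[0,0,0,0,-0.6],[0,0,-10,0,-0.8],[0,0,-25,0,-1],[0,0,-35,0,-1],[0,0,-35,0,-1],[0,0,-30,0,-1]]]'
python3 -m crank '[[[-10,10,-10,0,-1],[-20,25,-10,0,-1],[-20,30,-10,0,-1],[-20,30,0,0,-1],[-20,30,0,0,-1],[-20,30,0,0,-1],[-10,20,0,0,-1],[0,0,0,0,-1],[0,0,0,0,-1],[0,0,0,0,-1]]]'
python3 - <<'E'
from bench import get_image
import cv2,numpy as np
from h import *
d=get_image("top"); np.savez("pics/top1.npz",**d)
p=d["pixels"][:,:,::-1]
A=[cv2.resize(p[y-30:y+30,x-40:x+40],(400,300),interpolation=cv2.INTER_CUBIC) for x,y in[(252,217),(331,176),(122,253),(101,191)]]
cv2.imwrite("pics/fin.png",np.vstack([np.hstack(A[:2]),np.hstack(A[2:])]))
go(380,304,15)
E
```

```text
time: 29.45
position: [0.3815, 0.3058, 0.015]
tool_rot: [0.152, 3.137, 0.001]
ft_force: [-0.1, -0.2, 2.3]
grip_width: 0.436
grip_force: 25.0
time: 30.28
position: [0.3815, 0.3056, 0.1525]
tool_rot: [0.152, 3.137, 0.002]
ft_force: [0.6, 0.0, -0.4]
grip_width: 0.979
grip_force: 0.0
time: 31.12
position: [0.5174, 0.4673, 0.1797]
tool_rot: [-0.152, -3.138, 0.001]
ft_force: [0.5, 0.3, 0.2]
grip_width: 0.999
grip_force: 0.0
t 31.17 p [517.4 467.  180. ] tooly 84.4 tilt [-0.    -0.001] w 86.8 F 0.0
shift now [ 120.9 -175.5  165.1] turn 0 | shift after turn [ 120.9 -175.5  165.1]
```

View pics/fin.png

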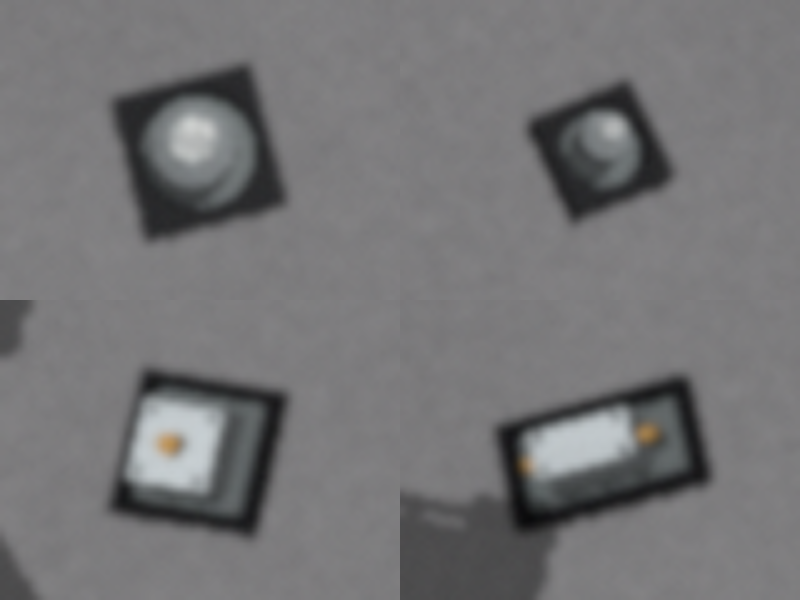

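The final top view shows all four in their nests, clear of the fingers. I'll check offsets with the parallax removed, using the same camera as the nest measurements.

```bash
python3 - <<'E'
from h import *
d=dict(np.load("pics/top1.npz")); d0=dict(np.load("pics/top0.npz")); V=d["pixels"].max(2)
for n,s,z,N in [("LL",(251,215),.058,(486.5,3.6)),("SL",(332,171),.047,(602.4,-183.9)),("SB",(117,252),.034,(379.4,302.9)),("LB",(97,187),.032,(523.1,373.9))]:
    c,m,st=blob(V>150,np.array(s),12); P=cast(d,rect(m),z)[:,:2]*1000
    c2,sz,a=cv2.minAreaRect(P.astype(np.float32)); print(n,np.round(sz,1),round(a,1),"offset",np.round(np.array(c2)-N,1))
D=np.abs(V.astype(int)-d0["pixels"].max(2)); print("jar/carrier change",D[146:175,160:190].mean(),D[218:262,302:345].mean())
E
```

```text
LL [22.9 20.5] 4.1 offset [0.5 1.6]
SL [7.3 9.5] 4.1 offset [1.  1.8]
SB [37.3 37.9] 84.4 offset [2.7 2.9]
LB [22.6 47.8] 20.8 offset [0.6 2.4]
jar/carrier change 0.7298850574712644 0.622093023255814
```

All offsets are under 4 mm, and the jar and carrier haven't moved, so I'm handing the job in.

```bash
python3 -c "
from bench import job
print(job.close_job())"
```

```text
the job is handed in; nothing more can be done
None
```

All four accessories are upright and released in their own nests, each measured within 4 mm of its nest's centre; the jar and wafer carrier did not move, and I handed the job in at about 31 s (no verdict was returned).

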